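# Refit the speed knob on a glass-engraving controller

### The arm

A 6-joint arm with a two-finger parallel gripper is mounted at the origin on the work surface. World frame = base frame: x ahead of the robot, y to its left, z up, the work surface at z = 0. Lengths are in m, angles in rad, forces in N, time in s.
With the tool pointing down it reaches from about 0.3 to 0.75 m from the base axis. Payload 8.5 kg.
Tool frame: the origin (TCP) lies midway between the tips of the shut fingers; the grasp point (between the pads) lies 19 mm behind it; z points along the fingers, y is the line along which they close (so a half turn about z gives the same grasp; the last joint's range is limited). The gripper opens to 85 mm and grips with 20 to 120 N. Pads are 22 mm wide; open, the fingers measure 114 mm over their backs; the gripper's body (76 mm by 85 mm) begins 54 mm behind the grasp point. The pads swing forward as they close: fully open they stand 13 mm farther back than shut.
Start: joints at [0.905, 0.381, 1.297, -0, 1.464, -0.215], TCP at [0.24, 0.495, 0.231] pointing down, gripper open.
Joint ranges: [-3.11, 3.11], [-0.89, 2.33], [0.22, 2.48], [-1.42, 4.56], [0.17, 2.85], [-2.88, 2.88]. Speed limits (rad/s): [2.39, 2.39, 3.14, 3.14, 3.14, 3.14].

### API

Orientations are given as a rotation vector (axis times angle).
In Python, from station import ctrl gives the robot as it stands.
- The arm moves only by the tool send_rows, never from a script. Its argument "rows" is a list of rows, each an object of numbers: "tx", "ty", "tz": the shift along the tool's x, y, z in mm; "rx", "ry", "rz": the turn, a rotation vector about the tool's x, y, z in rad; "claw": the closure, from 0 (fully open) to 1 (shut). A call has 1 to 20 rows; each row shifts and turns the commanded pose from where the row before left it, along the tool's axes as they then stand; what a row does not reach is not made up. A row lasts 1/8 s, in which the tool goes at most 62.5 mm and 10.7 degrees, less where a joint would pass 70% of its speed; a pose out of reach is approached as far as the arm can. A call with a gripper value outside its range is refused whole. The fingers move at their own pace and stop on an object; "grip_force" is the grip in N (left out, the last holds). Time passes only in rows, so rows that do not move let the fingers close. It gives the time, the measured TCP pose, the force, the opening and the grip force at its end, in the units of the state.
- ctrl.get_obs(): the state, without advancing time (a new reading comes with each control period).
- ctrl.snapshot(name): name is "scene" or "top" or "wrist"; returns a dict with "color" (400x640x3 uint8, red, green, blue), "fx", "fy", "cx", "cy" (pixels), "world_to_cam" (4x4, takes a point from world to camera coordinates). Camera axes: x right, y down, z forward; pixel columns grow to the right and rows downward; lengths in m; the calibration is good to about 2 mm. A picture is of the moment at which its call begins. There is no depth.
- ctrl.sign_off(): hands the job in; it is judged then, once.
The state is a dict: "time": time; "joint_positions": joint angles; "joint_vel": joint speeds; "tau": joint torques, N m; "position": TCP position; "orientation": TCP orientation; "wrist_force": force on the tool from outside, world axes, zero at the start; "ft_torque": the same for the moment, N m; "opening": opening from 0.0 (shut) to 1.0 (fully open); "grip_force": force on a finger pad.
Only numpy, scipy, OpenCV 4.12 (cv2) and the standard library are available. Lean on these libraries where they do the work, as an engineer would, in place of code of your own. Each camera call takes 0.05 s, during which the arm holds its last target. There are 200 camera calls.

### The job

The speed knob has come off the engraving controller. Pick it up and wet its bore on the solvent dispenser: press the knob's open underside onto the blue sprung dish until the dish is fully down, then let the dish come right up again. Then turn the knob so that the flat in its bore matches the flat of the D-shaft, push it fully home, and finish while still holding the knob pressed in to the end of the shaft's spring travel, which resets the tripped controller; leave the goblet, the engraving handpiece and the burr jar where they are.

Things in the scene. Friction and masses are not known exactly. Their poses are not given: they have to be found in the camera images.
- knob_center (a point): Centre of the loose speed knob, half-way up: a round black fluted cylinder, 34 mm in diameter, 24 mm tall, about 30 g, aluminium disc on top, red pointer line from the disc's middle to the rim and down the side. Starts upright on the 3 mm mat, bore down. Grip it anywhere across its diameter. z points up out of its top; x points along the pointer; the bore's flat lies on that side.
- knob_mouth (a point): Middle of the knob's open underside, 12 mm below knob_center (same axes). The D-shaped bore starts here: 11.4 mm in diameter, its flat 3.7 mm from the axis on the +x (pointer) side. It fits the shaft when the x axes of knob and shaft agree within about 0.15 rad.
- knob_seat (a point): Blind end of the knob's bore, on its axis, 13 mm above knob_mouth (same axes). With the knob fully home it sits on shaft_tip.
- shaft_tip (a point): Middle of the top of the controller's upright brass D-shaft: 10 mm in diameter, standing 20 mm out of the panel, 83 mm above the table; flat 3 mm from the axis; top 2 mm tapered. z points up; x points out through the flat, which is painted red, as is a line to it on the end. It starts within 0.8 rad of the controller's x and turns only stiffly (0.06 N m). Foot nut 16 mm wide, 2.5 mm high.
- shaft_press (a joint): How far the shaft is pressed down into the controller, m: 0 released, 0.004 fully in. Sprung: begins to yield at about 4 N, fully in at about 9 N. Home on the unpressed shaft the knob's underside stands 7 mm above the panel, and 3 mm when pressed fully in.
- controller: The dark-green engraving controller, a fixed desktop console 130 mm deep (x), 150 mm wide (y), 60 mm high, with a sloping front (red rocker switch, display) towards its -x. Origin in the middle of its underside, on the 3 mm mat; the shaft stands 20 mm to +x of it.
- dish_top (a point): Middle of the top face of the solvent dispenser's round blue dish with a steel face, 54 mm in diameter with a rim 1 mm high, level, 123 mm above the table when up. The white bottle below it (68 mm in diameter, yellow band) is fixed in a screwed-down steel ring on a 100 mm round plate. The point moves down with the dish.
- dish (a joint): How far the dish is pressed down, m: 0 up, 0.006 fully down. Sprung: begins to yield at about 3 N, fully down at about 6 N, returns by itself.
- goblet_middle (a point): Middle of a standing glass goblet, half-way up: 140 mm high, 68 mm in diameter at the rim, foot 64 mm. Bystander; it and the dispenser may stand on either side.
- handpiece: Green engraving handpiece lying on the mat along its own x, about 155 mm long and 20 mm thick, origin under its middle. Bystander.
- burr_jar: Amber glass jar with a steel lid, 56 mm in diameter, 62 mm high, origin in the middle of its underside. Bystander.
Mind the look-alikes: they are no part of the job. There is more than one size of the part that bears knob_center; the job needs the middle-sized.

How it is judged:
By the outcome, as a careful person would: the job done as asked, in the order asked, and still so for the second after the job is handed in, while the arm keeps its last pose, push and grip.
It also fails if it takes over 54 s, if anything falls off the work surface, if the arm or the gripper's body presses on something with over 40 N, if the wrist force passes 120 N, or if a joint passes its speed limit or range.

## Working session

There is one attempt and no reset: what is moved stays moved. The work goes in short steps, Python scripts to look and compute and a tool call to move; the robot and the scene stay as the last step left them, time stands still between calls to the robot, and variables do not carry over. Pictures are saved under pics/ and viewed, at most 10 in all, crops included, and the job is handed in when it is done.

Besides the shell and the picture viewer there is one more tool, called after "Call:" by a JSON object that holds its "op" and its "data". send_rows: Moves the arm, as the interface text tells. Its arguments: {"type":"object","properties":{"rows":{"type":"array"},"grip_force":{"type":"number"}},"required":["rows"]}

```bash
mkdir -p pics
cat > h.py <<'E'
import numpy as np, cv2, json
from scipy.spatial.transform import Rotation as R
from station import ctrl
def snap(name,fn,crop=None,s=1):
    d=ctrl.snapshot(name); im=d["color"][:,:,::-1]
    np.savez(f"pics/{fn}.npz",**{k:d[k] for k in d})
    save(im,fn,crop,s); return d
def save(im,fn,crop=None,s=1):
    if crop: im=im[crop[1]:crop[3],crop[0]:crop[2]]
    cv2.imwrite(f"pics/{fn}.png",cv2.resize(np.ascontiguousarray(im),None,fx=s,fy=s,interpolation=cv2.INTER_CUBIC))
def px2w(d,u,v,z):
    T=np.linalg.inv(np.array(d["world_to_cam"])); r=T[:3,:3]@[(u-d["cx"])/d["fx"],(v-d["cy"])/d["fy"],1]; o=T[:3,3]
    return o+r*(z-o[2])/r[2]
def w2px(d,p):
    q=np.array(d["world_to_cam"])@[*p,1]; return np.array([d["fx"]*q[0]/q[2]+d["cx"],d["fy"]*q[1]/q[2]+d["cy"]])
def tool(p): # world point -> tool coords mm
    o=ctrl.get_obs(); return R.from_rotvec(o["orientation"]).inv().apply(np.array(p)-o["position"])*1000
E
python3 - <<'E'
from h import *
o=ctrl.get_obs(); print({k:np.round(o[k],3) for k in o})
print(R.from_rotvec(o["orientation"]).as_matrix().round(3))
a=snap("top","t0"); b=snap("scene","s0")
for d in(a,b): print(np.linalg.inv(d["world_to_cam"]).round(3),d["fx"],d["cx"])
E
```

```text
{'time': np.float64(0.0), 'joint_positions': array([ 0.905,  0.381,  1.298,  0.   ,  1.464, -0.215]), 'joint_vel': array([-0.001,  0.   , -0.001,  0.001,  0.001, -0.   ]), 'tau': array([ 0.0000e+00, -4.4845e+01, -2.3128e+01, -0.0000e+00,  5.0000e-03,
        0.0000e+00]), 'position': array([0.239, 0.495, 0.231]), 'orientation': array([-7.020e-01, -3.061e+00,  2.000e-03]), 'wrist_force': array([ 0.349, -0.447,  0.086]), 'ft_torque': array([-0.071,  0.04 ,  0.053]), 'grip_force': np.float64(0.0), 'opening': np.float64(1.002)}
[[-0.9    0.436 -0.001]
 [ 0.436  0.9   -0.001]
 [ 0.    -0.001 -1.   ]]
[[-0.006 -0.993  0.118  0.438]
 [-0.999  0.001 -0.044 -0.001]
 [ 0.044 -0.118 -0.992  0.886]
 [ 0.     0.     0.     1.   ]] 366.13325157737904 318.37850051355383
[[ 0.683  0.424 -0.595  1.187]
 [ 0.73  -0.413  0.544 -0.597]
 [-0.015 -0.806 -0.592  0.718]
 [ 0.     0.     0.     1.   ]] 467.3668959703003 319.4931891595997
```

View pics/t0.png

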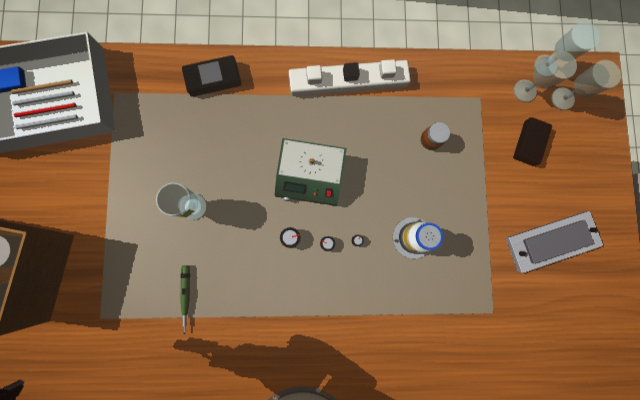

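View pics/s0.png

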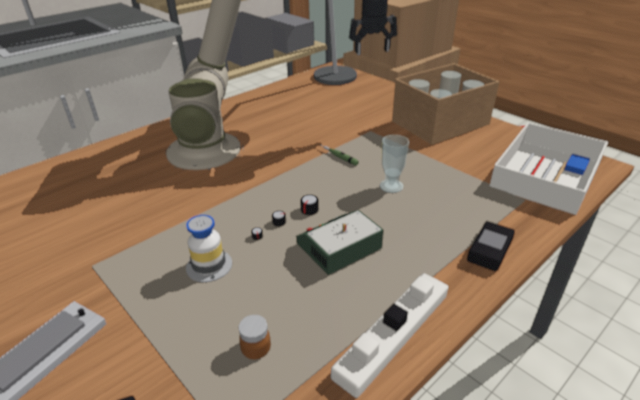

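In the top view, three knob candidates lie in a row: large at (290,237), medium at (328,243) and small at (358,240). The dish is at (430,236), the controller shaft at (313,161), and the goblet is on the left. The middle-sized knob is expected at (328,243), so I'll check that in an enlarged crop with diameters.

Run:
```python
from h import *
d=dict(np.load("pics/t0.npz")); im=d["color"][:,:,::-1]
save(im,"c0",(270,130,450,262),4.4)
for n,u,v,z in [("big",290,237,.027),("mid",328,243,.027),("small",358,240,.027),("dish",430,236,.123),("shaft",313,161,.083)]:
    p=px2w(d,u,v,z); q=px2w(d,u+1,v,z); print(n,p.round(4),"mm/px",(np.linalg.norm(q-p)*1000).round(2))
```

```text
big [0.4621 0.0275 0.027 ] mm/px 2.33
mid [ 0.4477 -0.0612  0.027 ] mm/px 2.34
small [ 0.4543 -0.1319  0.027 ] mm/px 2.36
dish [ 0.4601 -0.27    0.123 ] mm/px 2.14
shaft [ 0.63   -0.0252  0.083 ] mm/px 2.24
```

View pics/c0.png

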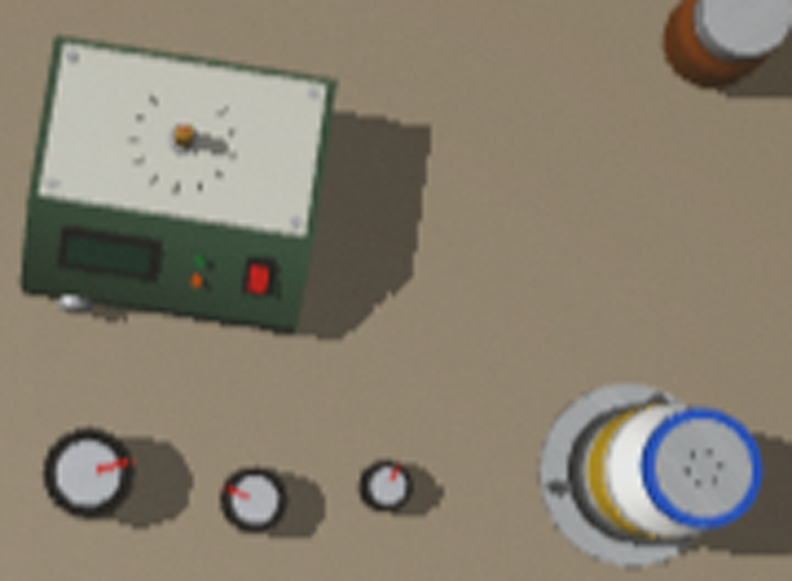

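The crop shows the three tops. The large knob is about 46 mm across at crop (88,473), and the small one about 28 mm at (385,486). The middle one at (254,500), image (327.7,243.6), measures about 34 mm and matches. Its pointer points up-left, roughly yaw 1.2. I'll move over it.

Call:
{"op": "send_rows", "data": {"rows": [{"tx": -27,"ty": -25.5},{"tx": -27,"ty": -25.5},{"tx": -27,"ty": -25.5},{"tx": -27,"ty": -25.5},{"tx": -27,"ty": -25.5},{"tx": -27,"ty": -25.5},{"tx": -27,"ty": -25.5},{"tx": -27,"ty": -25.5},{"tx": -27,"ty": -25.5},{"tx": -27,"ty": -25.5},{"tx": -27,"ty": -25.5},{"tx": -27,"ty": -25.5},{"tx": -27,"ty": -25.5},{"tx": -27,"ty": -25.5},{"tx": -27,"ty": -25.5},{"tx": -27,"ty": -25.5}]}}

```text
$.rows[0]: bad value
```

Call:
{"op": "send_rows", "data": {"rows": [{"rz": 0.17},{"rz": 0.17},{"rz": 0.17},{"rz": 0.17},{"rz": 0.17},{"rz": 0.17},{}]}}

```text
$.rows[0]: bad value
```

Run:
```python
from h import *
o=ctrl.get_obs(); print(o["time"],o["position"].round(4),o["joint_positions"].round(2))
print(R.from_rotvec(o["orientation"]).as_matrix().round(3))
d=snap("wrist","w1")
T=np.linalg.inv(d["world_to_cam"]);print(T.round(3),d["fx"])
print("mid",w2px(d,[.447,-.061,.027]),"shaft",w2px(d,[.631,-.024,.083]))
```

```text
0.1 [0.2395 0.4948 0.2308] [ 0.9   0.38  1.3  -0.    1.46 -0.22]
[[-0.9    0.436 -0.001]
 [ 0.436  0.9   -0.001]
 [ 0.    -0.001 -1.   ]]
[[ 0.436  0.852  0.29   0.165]
 [ 0.9   -0.413 -0.142  0.531]
 [-0.001  0.323 -0.947  0.373]
 [ 0.     0.     0.     1.   ]] 305.79347715928725
mid [ 71.1351172  430.14824572] shaft [139.56597057 532.28413184]
```

View pics/w1.png

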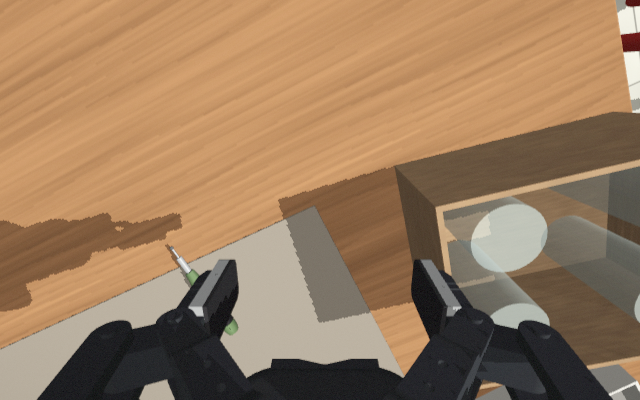

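Nothing moved: the rows were refused, probably because every key is required. The picture shows only the mat edge, with the fingers at (215,290) and (435,290).

Call:
{"op": "send_rows", "data": {"rows": [{"tx": -27,"ty": -25.5,"tz": 0,"rx": 0,"ry": 0,"rz": 0,"claw": 0},{"tx": -27,"ty": -25.5,"tz": 0,"rx": 0,"ry": 0,"rz": 0,"claw": 0},{"tx": -27,"ty": -25.5,"tz": 0,"rx": 0,"ry": 0,"rz": 0,"claw": 0},{"tx": -27,"ty": -25.5,"tz": 0,"rx": 0,"ry": 0,"rz": 0,"claw": 0},{"tx": -27,"ty": -25.5,"tz": 0,"rx": 0,"ry": 0,"rz": 0,"claw": 0},{"tx": -27,"ty": -25.5,"tz": 0,"rx": 0,"ry": 0,"rz": 0,"claw": 0},{"tx": -27,"ty": -25.5,"tz": 0,"rx": 0,"ry": 0,"rz": 0,"claw": 0},{"tx": -27,"ty": -25.5,"tz": 0,"rx": 0,"ry": 0,"rz": 0,"claw": 0},{"tx": -27,"ty": -25.5,"tz": 0,"rx": 0,"ry": 0,"rz": 0,"claw": 0},{"tx": -27,"ty": -25.5,"tz": 0,"rx": 0,"ry": 0,"rz": 0,"claw": 0},{"tx": -27,"ty": -25.5,"tz": 0,"rx": 0,"ry": 0,"rz": 0,"claw": 0},{"tx": -27,"ty": -25.5,"tz": 0,"rx": 0,"ry": 0,"rz": 0,"claw": 0},{"tx": -27,"ty": -25.5,"tz": 0,"rx": 0,"ry": 0,"rz": 0,"claw": 0},{"tx": -27,"ty": -25.5,"tz": 0,"rx": 0,"ry": 0,"rz": 0,"claw": 0},{"tx": -27,"ty": -25.5,"tz": 0,"rx": 0,"ry": 0,"rz": 0,"claw": 0},{"tx": -27,"ty": -25.5,"tz": 0,"rx": 0,"ry": 0,"rz": 0,"claw": 0}]}}

```text
time: 2.15
position: [0.4509, -0.0616, 0.2312]
orientation: [-0.702, -3.062, -0.0]
wrist_force: [0.7, 1.1, -1.1]
opening: 0.999
grip_force: 0.0
```

Call:
{"op": "send_rows", "data": {"rows": [{"tx": 0,"ty": 0,"tz": 0,"rx": 0,"ry": 0,"rz": 0.17,"claw": 0},{"tx": 0,"ty": 0,"tz": 0,"rx": 0,"ry": 0,"rz": 0.17,"claw": 0},{"tx": 0,"ty": 0,"tz": 0,"rx": 0,"ry": 0,"rz": 0.17,"claw": 0},{"tx": 0,"ty": 0,"tz": 0,"rx": 0,"ry": 0,"rz": 0.17,"claw": 0},{"tx": 0,"ty": 0,"tz": 0,"rx": 0,"ry": 0,"rz": 0.17,"claw": 0},{"tx": 0,"ty": 0,"tz": 0,"rx": 0,"ry": 0,"rz": 0.17,"claw": 0},{"tx": 0,"ty": 0,"tz": 0,"rx": 0,"ry": 0,"rz": 0,"claw": 0}]}}

```text
time: 3.02
position: [0.4506, -0.0604, 0.2312]
orientation: [-2.106, -2.331, 0.0]
wrist_force: [-0.5, -0.5, -0.1]
opening: 1.003
grip_force: 0.0
```

Run:
```python
from h import *
o=ctrl.get_obs(); print(o["time"],o["position"].round(4),o["joint_positions"].round(2))
print(R.from_rotvec(o["orientation"]).as_matrix().round(3))
d=snap("wrist","w2")
T=np.linalg.inv(d["world_to_cam"]);print(T.round(3),d["fx"])
print("mid",w2px(d,[.447,-.061,.027]),"shaft",w2px(d,[.631,-.024,.083]),"tcp",w2px(d,o["position"]))
```

```text
3.025 [ 0.4506 -0.0604  0.2312] [-0.39  0.21  1.54 -0.    1.38 -0.5 ]
[[-0.101  0.995 -0.   ]
 [ 0.995  0.101  0.   ]
 [ 0.    -0.    -1.   ]]
[[ 0.995  0.095  0.032  0.442]
 [ 0.101 -0.942 -0.321  0.022]
 [-0.001  0.323 -0.946  0.374]
 [ 0.     0.     0.     1.   ]] 305.79347715928725
mid [321.54628237 170.55148882] shaft [513.82174123 165.70506647] tcp [324.70735952 260.53798557]
```

Run:
```python
from h import *
im=np.load("pics/w2.npz")["color"][:,:,::-1]
A=cv2.resize(im[130:210,280:360],None,fx=5,fy=5,interpolation=cv2.INTER_CUBIC)
B=cv2.resize(im[125:205,475:555],None,fx=5,fy=5,interpolation=cv2.INTER_CUBIC)
save(np.hstack([A,B]),"c2")
```

```text
(no output)
```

View pics/c2.png

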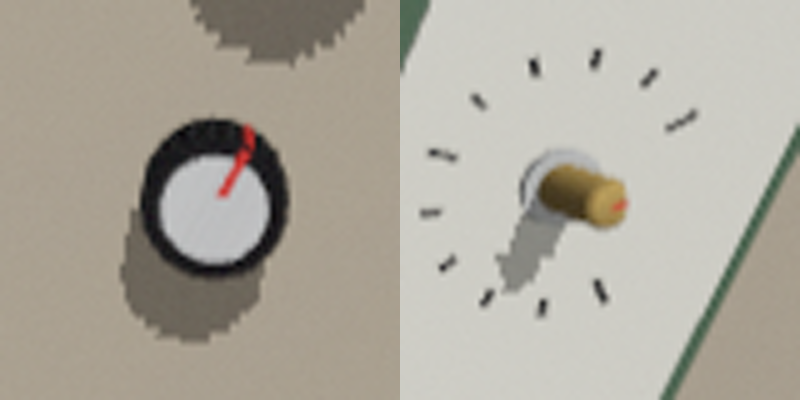

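The left half shows the middle knob: disc centre at wrist pixel (323.0,171.8), pointer running to the rim at (329,160.4). The right half shows the shaft end at (516.2,165.6), with the red mark pointing right.

Run:
```python
from h import *
d=dict(np.load("pics/w2.npz"))
c=px2w(d,323,171.8,.027);r=px2w(d,329,160.4,.027);v=r-c
print("knob",c.round(4),np.linalg.norm(v),"yaw",np.arctan2(v[1],v[0]))
r=px2w(d,244/5+280,152/5+130,.027);s=px2w(d,222/5+280,195/5+130,.027);v=r-s;print("line yaw",np.arctan2(v[1],v[0]))
s=px2w(d,516.2,165.6,.083);e=px2w(d,520,166.1,.083);v=e-s
print("shaft",s.round(4),"yaw",np.arctan2(v[1],v[0]))
t=dict(np.load("pics/t0.npz"))
print("top shaft",px2w(t,270+184/4.4,130+133/4.4,.083).round(4),"knob",px2w(t,327.7,243.6,.027).round(4),"dish",px2w(t,429.5,236.4,.124).round(4))
print("tool",tool(c).round(1))
```

```text
knob [ 0.4488 -0.0623  0.027 ] 0.015104248284153623 yaw 1.196257801078663
line yaw 1.2076182061000817
shaft [ 0.6333 -0.0237  0.083 ] yaw -0.02880558503385751
top shaft [ 0.6318 -0.0226  0.083 ] knob [ 0.4463 -0.0605  0.027 ] dish [ 0.4592 -0.2686  0.124 ]
tool [ -1.8  -1.9 204.2]
```

Call:
{"op": "send_rows", "data": {"rows": [{"tx": -1,"ty": -2,"tz": 40,"rx": 0,"ry": 0,"rz": 0,"claw": 0},{"tx": 0,"ty": 0,"tz": 50,"rx": 0,"ry": 0,"rz": 0,"claw": 0},{"tx": 0,"ty": 0,"tz": 50,"rx": 0,"ry": 0,"rz": 0,"claw": 0},{"tx": 0,"ty": 0,"tz": 40,"rx": 0,"ry": 0,"rz": 0,"claw": 0},{"tx": 0,"ty": 0,"tz": 30,"rx": 0,"ry": 0,"rz": 0,"claw": 0},{"tx": 0,"ty": 0,"tz": 16,"rx": 0,"ry": 0,"rz": 0,"claw": 0},{"tx": 0,"ty": 0,"tz": 0,"rx": 0,"ry": 0,"rz": 0,"claw": 0.3},{"tx": 0,"ty": 0,"tz": 0,"rx": 0,"ry": 0,"rz": 0,"claw": 0.4},{"tx": 0,"ty": 0,"tz": 0,"rx": 0,"ry": 0,"rz": 0,"claw": 0.5},{"tx": 0,"ty": 0,"tz": 0,"rx": 0,"ry": 0,"rz": 0,"claw": 0.6},{"tx": 0,"ty": 0,"tz": 0,"rx": 0,"ry": 0,"rz": 0,"claw": 0.8},{"tx": 0,"ty": 0,"tz": 0,"rx": 0,"ry": 0,"rz": 0,"claw": 1},{"tx": 0,"ty": 0,"tz": 0,"rx": 0,"ry": 0,"rz": 0,"claw": 1},{"tx": 0,"ty": 0,"tz": 0,"rx": 0,"ry": 0,"rz": 0,"claw": 1}], "grip_force": 60}}

```text
time: 4.82
position: [0.449, -0.0617, 0.0061]
orientation: [2.106, 2.329, 0.0]
wrist_force: [-2.4, -0.5, 9.1]
opening: 0.373
grip_force: 58.9
```

Call:
{"op": "send_rows", "data": {"rows": [{"tx": 0,"ty": 0,"tz": -20,"rx": 0,"ry": 0,"rz": 0,"claw": 1},{"tx": 0,"ty": 0,"tz": -40,"rx": 0,"ry": 0,"rz": 0,"claw": 1},{"tx": 0,"ty": 0,"tz": -50,"rx": 0,"ry": 0,"rz": 0,"claw": 1},{"tx": 0,"ty": 0,"tz": -45,"rx": 0,"ry": 0,"rz": 0,"claw": 1},{"tx": -17,"ty": -1,"tz": -10,"rx": 0,"ry": 0,"rz": 0,"claw": 1},{"tx": -35,"ty": -2,"tz": 0,"rx": 0,"ry": 0,"rz": 0,"claw": 1},{"tx": -35,"ty": -2,"tz": 0,"rx": 0,"ry": 0,"rz": 0,"claw": 1},{"tx": -35,"ty": -2,"tz": 0,"rx": 0,"ry": 0,"rz": 0,"claw": 1},{"tx": -35,"ty": -2,"tz": 0,"rx": 0,"ry": 0,"rz": 0,"claw": 1},{"tx": -35,"ty": -2,"tz": 0,"rx": 0,"ry": 0,"rz": 0,"claw": 1},{"tx": -15,"ty": 0,"tz": 0,"rx": 0,"ry": 0,"rz": 0,"claw": 1},{"tx": 0,"ty": 0,"tz": 0,"rx": 0,"ry": 0,"rz": 0,"claw": 1},{"tx": 0,"ty": 0,"tz": 0,"rx": 0,"ry": 0,"rz": 0,"claw": 1}]}}

```text
time: 6.45
position: [0.4584, -0.2676, 0.1701]
orientation: [-2.106, -2.33, -0.0]
wrist_force: [0.4, 0.8, -0.1]
opening: 0.371
grip_force: 59.6
```

Run:
```python
from h import *
o=ctrl.get_obs(); print(o["time"],o["position"].round(4),o["wrist_force"].round(1))
d=ctrl.snapshot("wrist"); im=d["color"][:,:,::-1]
np.savez("pics/w3.npz",**d)
p=o["position"]
print("knobtop",w2px(d,p+[0,0,.021]),"dish",w2px(d,[.4592,-.2686,.124]),"r",w2px(d,[.4592+.027,-.2686,.124]))
save(im,"w3",(220,130,420,300),4)
```

```text
6.45 [ 0.4584 -0.2676  0.1701] [ 0.4  0.8 -0.1]
knobtop [324.73031143 283.73699319] dish [325.78717927 226.86559641] r [365.53517672 230.54102116]
```

View pics/w3.png

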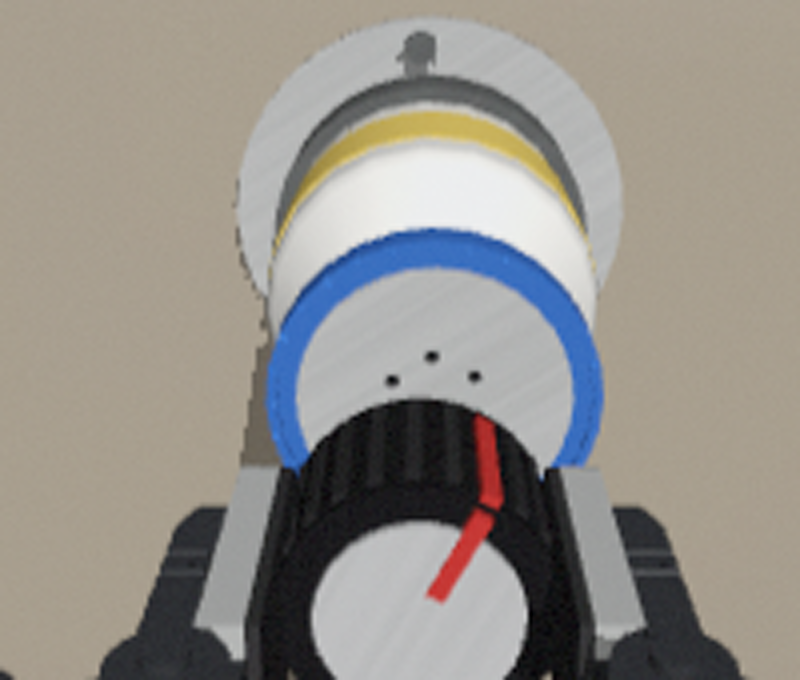

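The picture shows the knob held upright between the pads, with disc centre at (325,283), as predicted for a centred grip. The dish centre is at u≈329, which is 2 mm more to +x than I had. I'll press now.

Call:
{"op": "send_rows", "data": {"rows": [{"tx": 0,"ty": 2,"tz": 20,"rx": 0,"ry": 0,"rz": 0,"claw": 1},{"tx": 0,"ty": 0,"tz": 15,"rx": 0,"ry": 0,"rz": 0,"claw": 1},{"tx": 0,"ty": 0,"tz": 6,"rx": 0,"ry": 0,"rz": 0,"claw": 1},{"tx": 0,"ty": 0,"tz": 2,"rx": 0,"ry": 0,"rz": 0,"claw": 1},{"tx": 0,"ty": 0,"tz": 2,"rx": 0,"ry": 0,"rz": 0,"claw": 1},{"tx": 0,"ty": 0,"tz": 2,"rx": 0,"ry": 0,"rz": 0,"claw": 1},{"tx": 0,"ty": 0,"tz": 2,"rx": 0,"ry": 0,"rz": 0,"claw": 1},{"tx": 0,"ty": 0,"tz": 1,"rx": 0,"ry": 0,"rz": 0,"claw": 1},{"tx": 0,"ty": 0,"tz": 0,"rx": 0,"ry": 0,"rz": 0,"claw": 1}]}}

```text
time: 7.62
position: [0.4607, -0.2685, 0.1205]
orientation: [2.107, 2.329, 0.0]
wrist_force: [1.5, 2.5, 5.0]
opening: 0.373
grip_force: 60.0
```

Call:
{"op": "send_rows", "data": {"rows": [{"tx": 0,"ty": 0,"tz": 1,"rx": 0,"ry": 0,"rz": 0,"claw": 1},{"tx": 0,"ty": 0,"tz": 1,"rx": 0,"ry": 0,"rz": 0,"claw": 1},{"tx": 0,"ty": 0,"tz": 0,"rx": 0,"ry": 0,"rz": 0,"claw": 1},{"tx": 0,"ty": 0,"tz": 0,"rx": 0,"ry": 0,"rz": 0,"claw": 1}]}}

```text
time: 8.12
position: [0.4608, -0.2686, 0.12]
orientation: [2.106, 2.328, 0.0]
wrist_force: [-3.1, 6.0, 19.0]
opening: 0.373
grip_force: 61.7
```

The dish is fully down (19 N, hard stop). Next I'll let it up, then move beside the shaft with the knob turned.

Call:
{"op": "send_rows", "data": {"rows": [{"tx": 0,"ty": 0,"tz": -4,"rx": 0,"ry": 0,"rz": 0,"claw": 1},{"tx": 0,"ty": 0,"tz": -4,"rx": 0,"ry": 0,"rz": 0,"claw": 1},{"tx": 0,"ty": 0,"tz": -10,"rx": 0,"ry": 0,"rz": 0,"claw": 1},{"tx": 0,"ty": 0,"tz": -15,"rx": 0,"ry": 0,"rz": 0,"claw": 1},{"tx": 15,"ty": 10,"tz": 0,"rx": 0,"ry": 0,"rz": 0,"claw": 1},{"tx": 30,"ty": 22,"tz": 0,"rx": 0,"ry": 0,"rz": 0,"claw": 1},{"tx": 30,"ty": 22,"tz": 0,"rx": 0,"ry": 0,"rz": 0,"claw": 1},{"tx": 30,"ty": 22,"tz": 0,"rx": 0,"ry": 0,"rz": 0,"claw": 1},{"tx": 30,"ty": 22,"tz": 0,"rx": 0,"ry": 0,"rz": 0,"claw": 1},{"tx": 30,"ty": 22,"tz": 0,"rx": 0,"ry": 0,"rz": 0,"claw": 1},{"tx": 30,"ty": 22,"tz": 0,"rx": 0,"ry": 0,"rz": 0,"claw": 1},{"tx": 17,"ty": 11,"tz": 0,"rx": 0,"ry": 0,"rz": 0.1,"claw": 1},{"tx": 0,"ty": 0,"tz": 0,"rx": 0,"ry": 0,"rz": 0.16,"claw": 1},{"tx": 0,"ty": 0,"tz": 0,"rx": 0,"ry": 0,"rz": 0.16,"claw": 1},{"tx": 0,"ty": 0,"tz": 0,"rx": 0,"ry": 0,"rz": 0.16,"claw": 1},{"tx": 0,"ty": 0,"tz": 0,"rx": 0,"ry": 0,"rz": 0.16,"claw": 1},{"tx": 0,"ty": 0,"tz": 0,"rx": 0,"ry": 0,"rz": 0.16,"claw": 1},{"tx": 0,"ty": 0,"tz": 0,"rx": 0,"ry": 0,"rz": 0.16,"claw": 1},{"tx": 0,"ty": 0,"tz": 0,"rx": 0,"ry": 0,"rz": 0.17,"claw": 1},{"tx": 0,"ty": 0,"tz": 0,"rx": 0,"ry": 0,"rz": 0,"claw": 1}]}}

```text
time: 10.62
position: [0.5913, -0.0413, 0.1506]
orientation: [-3.064, -0.69, 0.002]
wrist_force: [-0.1, -0.8, -0.1]
opening: 0.372
grip_force: 59.7
```

Run:
```python
from h import *
o=ctrl.get_obs(); print(o["time"],o["position"].round(4),o["joint_positions"].round(2),R.from_rotvec(o["orientation"]).as_matrix().round(3))
d=ctrl.snapshot("wrist"); im=d["color"][:,:,::-1]
np.savez("pics/w4.npz",**d)
p=o["position"]; t=w2px(d,p+[0,0,.021]); s=w2px(d,[.6325,-.023,.083]); print("knobtop",t,"shaft",s)
c=((t+s)/2).astype(int); x0=max(0,c[0]-80);y0=max(0,c[1]-75); print(x0,y0)
save(im,"w4",(x0,y0,x0+160,y0+150),4)
```

```text
10.625 [ 0.5913 -0.0413  0.1506] [-0.27  0.52  1.3  -0.    1.32  0.86] [[ 0.904  0.429 -0.001]
 [ 0.429 -0.904  0.   ]
 [-0.001 -0.001 -1.   ]]
knobtop [324.14035108 283.9337252 ] shaft [325.97177006 152.81367917]
245 143
```

View pics/w4.png

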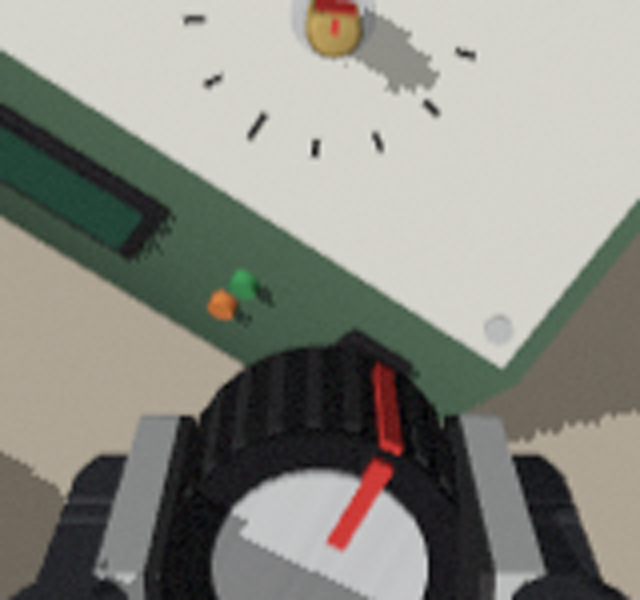

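The shaft is at about pixel (329,150), with its red flat facing image-up (yaw ~0.4). The knob pointer leans right of that. I'll zoom the same picture for accuracy.

Run:
```python
from h import *
im=np.load("pics/w4.npz")["color"][:,:,::-1]
A=cv2.resize(im[130:166,310:346],None,fx=11,fy=11,interpolation=cv2.INTER_CUBIC)
B=cv2.resize(im[227:293,290:356],None,fx=6,fy=6,interpolation=cv2.INTER_CUBIC)
save(np.hstack([A,B]),"c4")
```

```text
(no output)
```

View pics/c4.png

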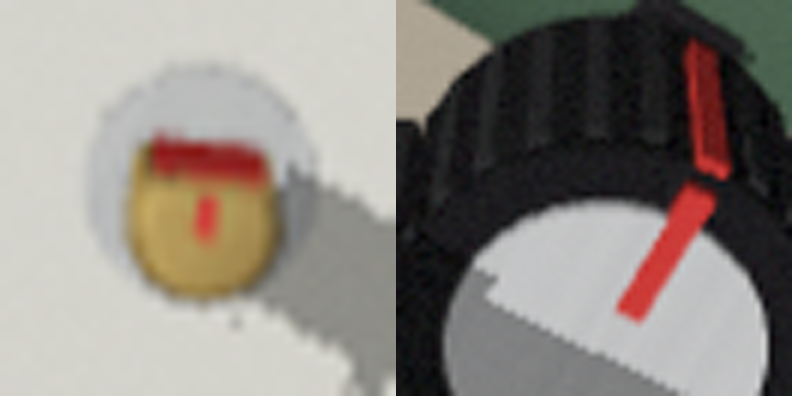

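Run:
```python
from h import *
d=dict(np.load("pics/w4.npz")); ang=lambda v:np.arctan2(v[1],v[0])
A=lambda x,y,z:px2w(d,310+x/11,130+y/11,z); B=lambda x,y:px2w(d,290+(x-396)/6,227+y/6,.1716)
print("shaft c",A(203.5,230,.083).round(4),"line",ang(A(208,197,.083)-A(204,243,.083)))
for a,b,z in[((152,135),(265,148),.07),((152,172),(268,185),.082)]:
    v=A(*b,z)-A(*a,z); print("flat normal",ang(v)+np.pi/2)
k=ang(B(700,190)-B(630,315)); print("knob",k)
o=ctrl.get_obs(); M=R.from_rotvec(o["orientation"]).as_matrix(); print("expected knob",1.2-(np.arctan2(.995,-.101)-ang(M[:,0])))
print("tool to shaft",tool(A(203.5,230,.083)).round(1), tool([.6325,-.023,.083]).round(1))
c=B(607,345);print("disc c",c.round(4))
# disc-centre bias check
```

```text
shaft c [ 0.6344 -0.024   0.083 ] line 0.360179283387995
flat normal 0.3285091020678861
flat normal 0.3310484666860305
knob -0.002804039056794288
expected knob -0.0271571129129764
tool to shaft [46.4  2.8 67.7] [45.1  1.1 67.7]
disc c [ 0.5912 -0.0418  0.1716]
```

Call:
{"op": "send_rows", "data": {"rows": [{"tx": 12,"ty": 0.6,"tz": 0,"rx": 0,"ry": 0,"rz": 0,"claw": 1},{"tx": 22,"ty": 1.1,"tz": 0,"rx": 0,"ry": 0,"rz": 0,"claw": 1},{"tx": 12,"ty": 0.6,"tz": 0,"rx": 0,"ry": 0,"rz": 0,"claw": 1},{"tx": 0,"ty": 0,"tz": 0,"rx": 0,"ry": 0,"rz": -0.12,"claw": 1},{"tx": 0,"ty": 0,"tz": 0,"rx": 0,"ry": 0,"rz": -0.12,"claw": 1},{"tx": 0,"ty": 0,"tz": 0,"rx": 0,"ry": 0,"rz": -0.11,"claw": 1},{"tx": 0,"ty": 0,"tz": 25,"rx": 0,"ry": 0,"rz": 0,"claw": 1},{"tx": 0,"ty": 0,"tz": 25,"rx": 0,"ry": 0,"rz": 0,"claw": 1},{"tx": 0,"ty": 0,"tz": 12,"rx": 0,"ry": 0,"rz": 0,"claw": 1},{"tx": 0,"ty": 0,"tz": 0,"rx": 0,"ry": 0,"rz": 0,"claw": 1},{"tx": 0,"ty": 0,"tz": 0,"rx": 0,"ry": 0,"rz": 0,"claw": 1}]}}

```text
time: 12.05
position: [0.6347, -0.0248, 0.0903]
orientation: [2.898, 1.21, 0.002]
wrist_force: [0.1, 0.5, -0.4]
opening: 0.375
grip_force: 59.6
```

Run:
```python
from h import *
print(tool([.6338,-.0238,.07]).round(2),ctrl.get_obs()["position"].round(4))
```

```text
[ 2.00e-02 -1.40e+00  2.03e+01] [ 0.6347 -0.0248  0.0903]
```

Call:
{"op": "send_rows", "data": {"rows": [{"tx": 0,"ty": -1,"tz": 1,"rx": 0,"ry": 0,"rz": 0,"claw": 1},{"tx": 0,"ty": 0,"tz": 2,"rx": 0,"ry": 0,"rz": 0,"claw": 1},{"tx": 0,"ty": 0,"tz": 2,"rx": 0,"ry": 0,"rz": 0,"claw": 1},{"tx": 0,"ty": 0,"tz": 1.5,"rx": 0,"ry": 0,"rz": 0,"claw": 1},{"tx": 0,"ty": 0,"tz": 0,"rx": 0,"ry": 0,"rz": 0,"claw": 1},{"tx": 0,"ty": 0,"tz": 0,"rx": 0,"ry": 0,"rz": 0,"claw": 1}]}}

```text
time: 12.8
position: [0.6337, -0.024, 0.0829]
orientation: [2.899, 1.21, 0.001]
wrist_force: [2.7, -0.4, -1.0]
opening: 0.373
grip_force: 59.6
```

Already 3 mm past the tip with no axial force, so the bore is entering. I'll ease +x by 0.5 mm and continue.

Call:
{"op": "send_rows", "data": {"rows": [{"tx": 0.4,"ty": 0.2,"tz": 2,"rx": 0,"ry": 0,"rz": 0,"claw": 1},{"tx": 0,"ty": 0,"tz": 2,"rx": 0,"ry": 0,"rz": 0,"claw": 1},{"tx": 0,"ty": 0,"tz": 2,"rx": 0,"ry": 0,"rz": 0,"claw": 1},{"tx": 0,"ty": 0,"tz": 1.5,"rx": 0,"ry": 0,"rz": 0,"claw": 1},{"tx": 0,"ty": 0,"tz": 0,"rx": 0,"ry": 0,"rz": 0,"claw": 1},{"tx": 0,"ty": 0,"tz": 0,"rx": 0,"ry": 0,"rz": 0,"claw": 1}]}}

```text
time: 13.55
position: [0.6338, -0.0238, 0.0752]
orientation: [-2.899, -1.21, 0.0]
wrist_force: [0.7, 0.8, -1.5]
opening: 0.375
grip_force: 59.6
```

Run:
```python
from h import *
o=ctrl.get_obs(); print(o["position"].round(4),o["wrist_force"].round(1),o["ft_torque"].round(2))
```

```text
[ 0.6338 -0.0238  0.0752] [ 0.7  0.8 -1.5] [ 0.11 -0.26  0.03]
```

Call:
{"op": "send_rows", "data": {"rows": [{"tx": 0,"ty": 0,"tz": 2,"rx": 0,"ry": 0,"rz": 0,"claw": 1},{"tx": 0,"ty": 0,"tz": 1.5,"rx": 0,"ry": 0,"rz": 0,"claw": 1},{"tx": 0,"ty": 0,"tz": 1.5,"rx": 0,"ry": 0,"rz": 0,"claw": 1},{"tx": 0,"ty": 0,"tz": 1.5,"rx": 0,"ry": 0,"rz": 0,"claw": 1},{"tx": 0,"ty": 0,"tz": 1,"rx": 0,"ry": 0,"rz": 0,"claw": 1},{"tx": 0,"ty": 0,"tz": 0,"rx": 0,"ry": 0,"rz": 0,"claw": 1},{"tx": 0,"ty": 0,"tz": 0,"rx": 0,"ry": 0,"rz": 0,"claw": 1}]}}

```text
time: 14.42
position: [0.634, -0.0239, 0.0689]
orientation: [2.898, 1.21, 0.001]
wrist_force: [-1.9, 1.1, 9.3]
opening: 0.374
grip_force: 60.7
```

Near the end of the travel; I'll press about 1.2 mm more for a firm stop.

Call:
{"op": "send_rows", "data": {"rows": [{"tx": 0,"ty": 0,"tz": 0.7,"rx": 0,"ry": 0,"rz": 0,"claw": 1},{"tx": 0,"ty": 0,"tz": 0.5,"rx": 0,"ry": 0,"rz": 0,"claw": 1},{"tx": 0,"ty": 0,"tz": 0,"rx": 0,"ry": 0,"rz": 0,"claw": 1},{"tx": 0,"ty": 0,"tz": 0,"rx": 0,"ry": 0,"rz": 0,"claw": 1},{"tx": 0,"ty": 0,"tz": 0,"rx": 0,"ry": 0,"rz": 0,"claw": 1}]}}

```text
time: 15.05
position: [0.6342, -0.0239, 0.0687]
orientation: [2.898, 1.21, 0.002]
wrist_force: [-5.2, 1.1, 14.7]
opening: 0.379
grip_force: 61.4
```

Run:
```python
from h import *
o=ctrl.get_obs(); print(o["position"].round(4),o["wrist_force"].round(1),o["ft_torque"].round(2))
snap("scene","s9",(220,130,420,290),4)
```

```text
[ 0.6342 -0.0239  0.0687] [-5.2  1.1 14.7] [ 0.15  0.75 -0.03]
```

View pics/s9.png

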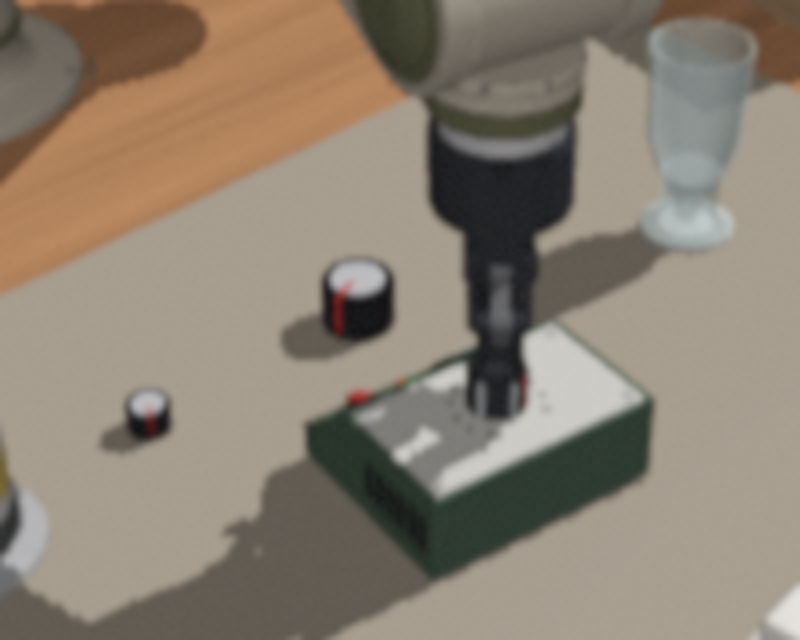

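The picture shows the knob down on the panel at crop (495,390), with the goblet and the other knobs untouched. Force rose from 9 to 15 N with only 0.2 mm of travel, so the shaft is at its stop.

```bash
python3 -c "
from station import ctrl
print(ctrl.sign_off())"
```

```text
the job is handed in; nothing more can be done
None
```

I wetted the middle-sized knob on the dish (dish fully down, then released), aligned it to the D-shaft and pushed it home. I handed in at about 15 s, still holding it against the end of the spring travel at about 15 N, and did not touch the goblet, handpiece or burr jar.

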